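Clip a wheel axle into the bench jig and hold its cam lever at full lift

ROBOT

A 7-joint arm with a two-finger parallel gripper is mounted at the origin on the work surface. World frame = base frame: x ahead of the robot, y to its left, z up, the work surface at z = 0. Lengths are in m, angles in degrees, forces in N, time in s.
With the tool pointing down it reaches from about 0.425 to 0.875 m from the base axis. Payload 4.7 kg.
Tool frame: the origin (TCP) lies at the very end of the fingers, on their centre line; the grasp point (between the pads) lies 19 mm behind it; z points along the fingers, y is the line along which they close (so a half turn about z gives the same grasp; the last joint's range is limited). The gripper opens to 87 mm and grips with 3 to 60 N. Pads are 19 mm wide; open, the fingers measure 117 mm over their backs; the gripper's body (75 mm by 190 mm) begins 51 mm behind the grasp point.
Start: joints at [75.923, 18.392, -4.016, 83.108, 1.295, 78.541, -3.26], TCP at [0.167, -0.628, 0.223] pointing down, gripper open.
Joint ranges: [-163.93, 163.93], [-17.29, 119.83], [-79.2, 71.16], [3.27, 140.29], [-89.18, 269.18], [5.43, 117.66], [-154.24, 154.24]. Speed limits (degrees/s): [147.25, 147.25, 180, 180, 180, 180, 180].

INTERFACE

Orientations are given as [roll, pitch, yaw] about the fixed x, y, z axes, in that order (R = Rz(yaw) Ry(pitch) Rx(roll)).
In Python, from cell import get_obs, eyes, env gives the robot as it stands.
- The arm moves only by the tool servo_tool, never from a script. Its argument "series" is a list that holds one entry, the list of rows, each a list of 7 numbers: the shift along the tool's x, y, z in units of 300 mm (1.0 is 300 mm), then the turn, a rotation vector about the tool's x, y, z in units of pi rad (1.0 is pi rad), then the opening, from 0 (shut) to 1 (fully open). In form: [[[tx, ty, tz, wx, wy, wz, gripper], ...]]. A call has 1 to 12 rows; each row is the pose to reach, as a shift and turn from the pose commanded when the call began, along the tool's axes at that moment, turning the shorter way round; what a row does not reach only later rows make up. A row lasts 1/12 s, in which the tool goes at most 41.7 mm and 7.16 degrees, less where a joint would pass 70% of its speed; a pose out of reach is approached as far as the arm can. A call with a number of a shift or a turn outside -1 to 1 is refused whole. A call with a gripper value outside its range is refused whole. The fingers move at their own pace and stop on an object; "grip_force" is the grip in N (left out, the last holds). Time passes only in rows, so rows that repeat a pose let the fingers close. It gives the time, the measured TCP pose, the force, the opening and the grip force at its end, in the units of the state.
- get_obs(): the state, without advancing time (a new reading comes with each control period).
- eyes.read_camera(name): name is "scene" or "top" or "wrist"; returns a dict with "frame" (400x640x3 uint8, red, green, blue), "depth" (400x640 float32, m along the optical axis (not along the pixel's ray), 0 where there is no reading), "fx", "fy", "cx", "cy" (pixels), "origin" and "rotation" of the camera in the world; the wrist camera has in their place "mount" (4x4, takes a point from camera to tool coordinates, whose origin is the TCP and whose axes are the flange's). Camera axes: x right, y down, z forward; pixel columns grow to the right and rows downward; lengths in m; the calibration is good to about 2 mm. A picture is of the moment at which its call begins: read the wrist's pose just before it.
- env.sign_off(): hands the job in; it is judged then, once.
The state is a dict: "time_s": time; "qpos": joint angles; "joint_velocities": joint speeds; "effort": joint torques, N m; "tool_pos": TCP position; "tool_rot": TCP orientation; "force": force on the tool from outside, world axes, zero at the start; "wrist_torque": the same for the moment, N m; "grip_width": finger opening in m; "grasp_force": force on a finger pad.
Only numpy, scipy, OpenCV 4.12 (cv2) and the standard library are available. Lean on these libraries where they do the work, as an engineer would, in place of code of your own. Each camera call takes 0.05 s, during which the arm holds its last target. There are 200 camera calls.

TASK

Take the wheel axle from the wooden cradle and press it down, centred, past the sprung jaw until it sits fully home on the fork floors of the steel clip jig with the jaw snapped back over it, and let go of it. Then swing the jig's cam lever up to its highest lift point, so that the cam pushes the axle up against the jaw, and finish while holding the lever there: it springs back if let go. Leave the tin, the spanner and the bush alone.

Things in the scene. Friction and masses are not known exactly. Their poses are not given: they have to be found in the camera images.
- axle: Loose steel wheel axle, 200 mm long, 22 mm diameter, about 0.35 kg, with a collar 32 mm in diameter over its last 10 mm at the +y end. Origin at mid-length on its centre line; its y axis runs along it. At first it lies in the cradle with its centre line 45 mm above the bench. Either end may point either way in the jig.
- cradle: Fixed wooden cradle: base 70 x 190 mm, 12 mm thick, with two V rests, each 18 mm wide, 62 mm either side of the middle along its y axis (tops 49 mm above the bench). The axle lies along its y axis. Between the rests the axle is free for fingers (106 mm long, base 33 mm below the centre line).
- jig: Fixed steel clip jig, origin on the bench under the seated axle's middle. The axle seats along its y axis. Base plate 12 mm thick, x -110 to 50, y -75 to 75 mm. Two U forks at y = +/-60 mm (12 mm thick, slot 25 mm wide, mouth flared, tops 86 mm and slot floors 45 mm above the bench). The lever is on the -x side, the jaw on the +x side.
- seat (a point): Where the axle's middle belongs when seated: on the jig's centre, 56 mm above the bench, axes as the jig's. 'Centred' = within 20 mm along y. The jaw's two arms (10 mm thick) stand at y = +/-45 mm; between them (80 mm) the axle is free for fingers down to 30 mm above the bench, with only the cam (14 mm wide) under it.
- jaw (a joint): Sprung jaw, hinged low on the jig's +x side, axis along y: 0 = closed, up to 0.5 rad as its two noses are pushed out (+x). Closed, they reach over the slot to x = +3 mm, sloped top from 92 down to 74 mm, flat underside 67.5 mm above the bench. Pushing the axle past takes about 5 N (greased slopes) and opens it about 0.15 rad; then it snaps shut.
- cam_lever (a joint): Lever angle: 0 = down on its stop, where it starts (points to jig +y, 20 degrees above level); 1.22 rad = upright = highest lift; end stop 1.9. Turns about jig +x. Its cam, under the axle's middle, raises the seated axle 2.5 mm at 1.22, less to either side, and drags it up to 5 mm along. A spring returns it: 0.26 N m at the top (3 N at the handle).
- lever_grip (a point): Centre of the lever's handle: black cylinder 22 mm in diameter and 30 mm long, its axis along the jig's x axis with flat ends facing jig -x and +x (can be pinched by the ends from above and turns between the pads). It is 110 mm from the pivot; at the start it is 64 mm above the bench, upright 136 mm.
- lever_pivot (a point): Point on the lever's turning axis in the plane of the handle's centre: jig x = -85 mm, y = 0, 26.5 mm above the bench.
- tin: Bystander: loose tin, 70 mm diameter, 90 mm tall; origin under its centre. Leave alone.
- spanner: Bystander: loose steel spanner 170 mm long lying on the bench. Leave alone.
- bush: Bystander: loose brass bush, 44 mm diameter, 30 mm tall; origin under its centre. Leave alone.
Not all that is in view belongs to the job. Several things have the shape of the jig; the one meant has the colours described above.

How it is judged (in metres and radians):
On the way, in this order (a step that is already met when the one before it is completed fails the run):
1. the axle sits home on both fork floors, the jaw closed over it, with the lever still down (x of axle in the frame of jig between -0.005 and 0.005 m and y of axle in the frame of jig between -0.02 and 0.02 m and angle between the y axis of axle and the y axis of jig, either way round below 0.06 rad and z of axle in the frame of jig between 0.053 and 0.0575 m and value of joint jaw below 0.05 rad and value of joint cam_lever below 0.4 rad), for 0.2 s.
2. the fingers have let go of the axle and the lever is swung up to the highest lift (value of joint cam_lever between 1.04 and 1.4 rad and z of axle in the frame of jig above 0.0572 m and contact force between the fingers and axle below 0.2 N), for 0.3 s.
At the end, for the whole second after the job is handed in: Axle centred in the jig (20 mm along, 5 mm across, 0.06 rad), centre line 57.2-61.5 mm up, cam pressing it over 1 N, jaw under 0.12 rad; robot off the axle, holding the lever still (over 0.5 N) at 1.04-1.40 rad (all of step 2 and x of axle in the frame of jig between -0.005 and 0.005 m and y of axle in the frame of jig between -0.02 and 0.02 m and angle between the y axis of axle and the y axis of jig, either way round below 0.06 rad and z of axle in the frame of jig below 0.0615 m and value of joint jaw below 0.12 rad and velocity of joint cam_lever between -0.15 and 0.15 rad/s and contact force between cam_lever and axle above 1 N and contact force between any of the fingers, the arm and cam_lever above 0.5 N and linear speed of axle below 0.03 m/s); the arm keeps its last pose, push and grip.
It fails at once if a bystander is displaced by more than 30 mm (distance of any of tin, spanner, bush from where it was at the start of the episode above 0.03 m).
It also fails if it takes over 59 s, if anything falls off the work surface, if the arm or the gripper's body presses on something with over 40 N, if the wrist force passes 120 N, or if a joint passes its speed limit or range.

## Working session

There is one attempt and no reset: what is moved stays moved. The work goes in short steps, Python scripts to look and compute and a tool call to move; the robot and the scene stay as the last step left them, time stands still between calls to the robot, and variables do not carry over. Pictures are saved under pics/ and viewed, at most 10 in all, crops included, and the job is handed in when it is done.

Besides the shell and the picture viewer there is one more tool, called after "Request:" as a command line: name --argument value ..., lists and objects as JSON in quotes. servo_tool: Moves the arm, as the interface text tells. Shifts and turns lie within -1 to 1; 1 stands for 300 mm of shift or pi rad of turn. Its arguments: {"type":"object","properties":{"series":{"type":"array"},"grip_force":{"type":"number"}},"required":["series"]}

```bash
mkdir -p pics; ls; python3 - <<'E'
from cell import get_obs, eyes, env
import cv2,numpy as np
o=get_obs();print({k:np.round(v,4) for k,v in o.items()})
for n in("scene","top"):
    c=eyes.read_camera(n);cv2.imwrite(f"pics/{n}1.png",c["frame"][:,:,::-1]);np.savez(f"pics/{n}1.npz",**c)
    print(n,c["fx"],c["fy"],c["cx"],c["cy"],c["origin"],c["rotation"])
E
```

```text
pics
{'time_s': np.float64(0.0), 'qpos': array([75.9216, 18.4384, -4.0148, 83.1748,  1.2966, 78.5405, -3.2605]), 'joint_velocities': array([ 0.0197,  0.0073,  0.092 , -0.1324,  0.0293, -0.0047,  0.0108]), 'effort': array([ 1.00000e-04, -4.91290e+01, -4.04100e-01, -3.12522e+01,
       -6.41000e-02,  4.39000e-02,  2.00000e-04]), 'tool_pos': array([ 0.1668, -0.6277,  0.2215]), 'tool_rot': array([-1.798916e+02,  7.600000e-03,  1.488730e+01]), 'force': array([-0.1594, -0.2997, -0.0243]), 'wrist_torque': array([ 0.0428,  0.0124, -0.035 ]), 'grasp_force': np.float64(0.0), 'grip_width': np.float64(0.087)}
scene 408.980824669273 408.980824669273 311.7375848045723 204.03238740370318 [1.23577927 0.00800179 0.79188862] [-134.54397871   -1.10913378  101.60984777]
top 439.42972907486313 439.42972907486313 316.34314006634304 195.4309164599307 [ 0.29728598 -0.12276144  1.20735213] [-168.82473382    1.16081539  -90.0995128 ]
```

View pics/top1.png

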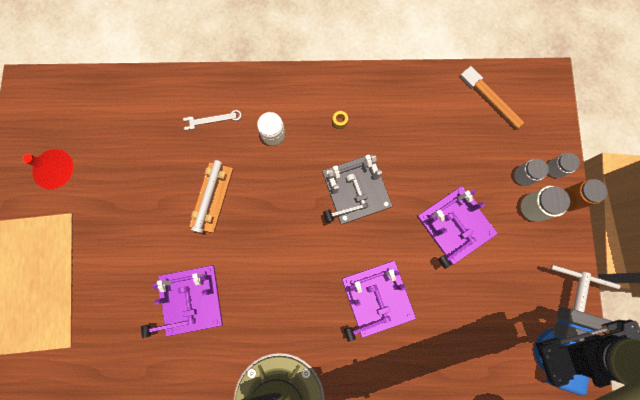

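View pics/scene1.png

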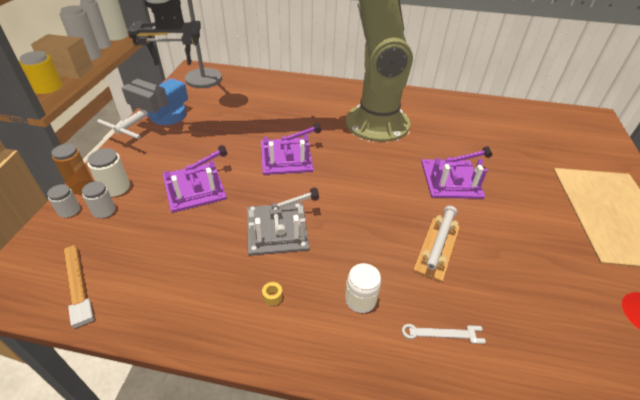

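Candidates with the jig's shape in the top view are the grey jig at (357,188) and three purple ones at (188,300), (378,298) and (457,226). The description says steel with a black handle, so I choose the grey one. The axle lies in the orange cradle at (210,197). The tin is at (271,128), the spanner at (212,120) and the bush at (340,119).

```bash
cat > h.py <<'E'
import numpy as np,cv2
from scipy.spatial.transform import Rotation as R
def cloud(c,T=None):
    d=c["depth"];v,u=np.mgrid[:d.shape[0],:d.shape[1]]
    P=np.stack([(u-c["cx"])/c["fx"]*d,(v-c["cy"])/c["fy"]*d,d],-1)
    if T is None: return P@R.from_euler("xyz",c["rotation"],degrees=True).as_matrix().T+c["origin"]
    return P@T[:3,:3].T+T[:3,3]
E
python3 - <<'E'
from h import *
for n,ja,ax in(("top",(300,140,405,240),(180,150,240,245)),("scene",(235,180,335,265),(405,195,470,285))):
    c=dict(np.load(f"pics/{n}1.npz"));W=cloud(c);F=c["frame"].astype(int)
    sat=F.max(2)-F.min(2)
    def sub(b): s=np.s_[b[1]:b[3],b[0]:b[2]];return W[s].reshape(-1,3),sat[s].ravel(),F[s].reshape(-1,3)
    P,s,f=sub(ja);ok=np.isfinite(P).all(1)
    m=(s<25)&(P[:,2]>.006)&(P[:,2]<.018)
    r=cv2.minAreaRect((P[m,:2]*1000).astype(np.float32));print(n,"plate mm",m.sum(),r,np.median(P[m,2]))
    print(" box",cv2.boxPoints(r).round(0).tolist())
    h=(f.max(1)<60)&(P[:,2]>.045)&(P[:,2]<.09);print(" handle",h.sum(),P[h].mean(0).round(3) if h.any() else 0)
    P,s,f=sub(ax);m=(s<40)&(P[:,2]>.043)&(P[:,2]<.07)
    Q=(P[m]*1000).astype(np.float32);r=cv2.minAreaRect(Q[:,:2]);print(" axle",m.sum(),r,cv2.boxPoints(r).round(0).tolist(),np.percentile(Q[:,2],[5,50,95]))
    l=cv2.fitLine(Q[:,:2],cv2.DIST_HUBER,0,.01,.01).ravel();print(l)
    t=(Q[:,:2]-l[2:])@l[:2]
    for a in np.arange(-110,110,10):
        k=(t>=a)&(t<a+10)
        if k.sum()>3:
            q=(Q[k,:2]-l[2:])@[-l[1],l[0]];print(a,k.sum(),np.ptp(q).round(),Q[k,2].max().round(),end=" | ")
    print()
c=np.load("pics/top1.npz");cv2.imwrite("pics/crop.png",cv2.resize(c["frame"][140:245,180:405,::-1],None,fx=3.5,fy=3.5))
E
```

```text
top plate mm 2144 ((553.2522583007812, -210.4947052001953), (158.90707397460938, 149.04701232910156), 18.746919631958008) 0.0119060811193068
 box [[454.0, -165.0], [502.0, -307.0], [652.0, -256.0], [605.0, -114.0]]
 handle 51 [ 0.466 -0.13   0.071]Traceback (most recent call last):
  File "<stdin>", line 12, in <module>
cv2.error: OpenCV(4.12.0) /io/opencv/modules/imgproc/src/convhull.cpp:143: error: (-215:Assertion failed) total >= 0 && (depth == CV_32F || depth == CV_32S) in function 'convexHull'
```

```bash
python3 - <<'E'
from h import *
for n,ax in(("top",(180,150,240,245)),("scene",(405,195,470,285))):
    c=dict(np.load(f"pics/{n}1.npz"));W=cloud(c);F=c["frame"].astype(int)
    s=np.s_[ax[1]:ax[3],ax[0]:ax[2]];P=W[s].reshape(-1,3);f=F[s].reshape(-1,3);sat=f.max(1)-f.min(1)
    m=(sat<70)&(f.max(1)>110)&(P[:,2]>.043)&(P[:,2]<.07)
    print(n,m.sum(),((P[:,2]>.043)&(P[:,2]<.07)).sum())
    if m.sum()<20: continue
    Q=(P[m]*1000).astype(np.float32)
    l=cv2.fitLine(Q[:,:2],cv2.DIST_HUBER,0,.01,.01).ravel();print(l)
    t=(Q[:,:2]-l[2:])@l[:2]
    for a in np.arange(-115,115,10):
        k=(t>=a)&(t<a+10)
        if k.sum()>1:
            q=(Q[k,:2]-l[2:])@[-l[1],l[0]];print(a,k.sum(),q.min().round(),q.max().round(),Q[k,2].max().round(),end=" | ")
    print("\n",t.min(),t.max())
    m=(P[:,2]>.008)&(P[:,2]<.016)&(sat>50); r=cv2.minAreaRect((P[m,:2]*1000).astype(np.float32));print("cradle",m.sum(),r)
c=np.load("pics/top1.npz");cv2.imwrite("pics/crop.png",cv2.resize(c["frame"][140:245,180:405,::-1],None,fx=3.5,fy=3.5))
E
```

```text
top 606 721
[ 9.6952289e-01 -2.4500082e-01  5.2522974e+02  1.9371204e+02]
-105 13 -10.0 15.0 63.0 | -95 39 -12.0 18.0 62.0 | -85 32 -8.0 13.0 59.0 | -75 30 -7.0 12.0 59.0 | -65 30 -7.0 12.0 60.0 | -55 30 -8.0 12.0 58.0 | -45 31 -8.0 13.0 62.0 | -35 29 -8.0 11.0 58.0 | -25 29 -8.0 12.0 61.0 | -15 32 -8.0 12.0 59.0 | -5 28 -8.0 14.0 57.0 | 5 32 -7.0 12.0 59.0 | 15 27 -8.0 10.0 59.0 | 25 31 -8.0 12.0 59.0 | 35 27 -8.0 12.0 57.0 | 45 28 -9.0 12.0 61.0 | 55 31 -8.0 15.0 60.0 | 65 30 -8.0 13.0 59.0 | 75 28 -8.0 12.0 58.0 | 85 27 -8.0 11.0 58.0 | 95 22 -8.0 13.0 60.0 | 
 -97.577484 101.91617
cradle 848 ((528.978515625, 181.703369140625), (98.1511459350586, 190.18873596191406), 75.77881622314453)
scene 619 783
[ 9.6811473e-01 -2.5050718e-01  5.3733984e+02  1.9652721e+02]
-115 4 -9.0 10.0 60.0 | -105 55 -15.0 16.0 63.0 | -95 29 -14.0 13.0 58.0 | -85 20 -10.0 10.0 58.0 | -75 29 -11.0 11.0 58.0 | -65 25 -11.0 9.0 58.0 | -55 26 -11.0 10.0 57.0 | -45 24 -10.0 10.0 58.0 | -35 26 -11.0 10.0 57.0 | -25 26 -11.0 11.0 58.0 | -15 30 -11.0 11.0 58.0 | -5 30 -10.0 11.0 58.0 | 5 27 -10.0 11.0 58.0 | 15 29 -11.0 11.0 58.0 | 25 28 -11.0 11.0 58.0 | 35 31 -10.0 11.0 59.0 | 45 33 -10.0 11.0 59.0 | 55 32 -11.0 11.0 58.0 | 65 29 -11.0 11.0 57.0 | 75 33 -11.0 11.0 58.0 | 85 51 -10.0 11.0 59.0 | 95 2 -8.0 5.0 51.0 | 
 -107.159424 95.10824
cradle 982 ((469.8653259277344, 200.3304443359375), (97.52706909179688, 322.6844177246094), 75.23600006103516)
```

View pics/crop.png

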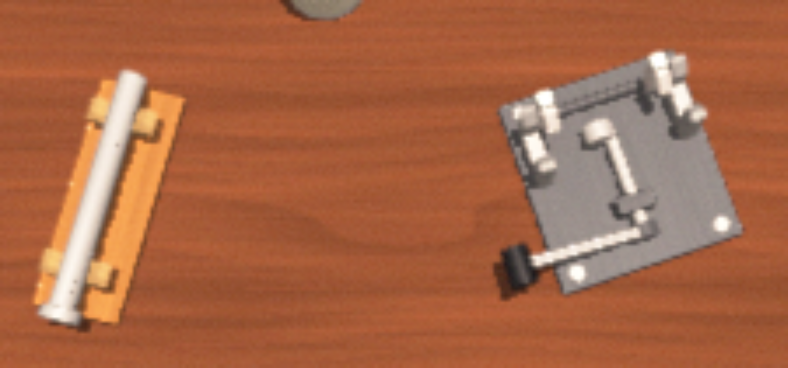

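The crop shows the grey steel jig with its black handle at (517,267) and its two jaw noses toward the top. The axle's collar is at the lower end (62,312). I'll look at the jig with the wrist camera first, then go to the axle.

```bash
cat >> h.py <<'E'
def pose(o): return np.array(o["tool_pos"]),R.from_euler("xyz",o["tool_rot"],degrees=True)
def mv(p,yaw,o=None):
    """row (units) to bring TCP to p, tool down with yaw; from measured pose"""
    from cell import get_obs
    p0,r0=pose(o or get_obs());t=R.from_euler("xyz",[180,0,yaw],degrees=True)
    return np.r_[r0.inv().apply(np.array(p)-p0)/.3,(r0.inv()*t).as_rotvec()/np.pi].round(4)
E
python3 - <<'E'
from h import *
from cell import eyes
c=eyes.read_camera("wrist");print(c["mount"].round(3),c["fx"],c["cx"],c["cy"])
print(mv([.56,-.22,.30],108.7))
E
```

```text
[[ 0.    -0.958 -0.286  0.08 ]
 [ 1.     0.     0.    -0.   ]
 [-0.    -0.286  0.958 -0.163]
 [ 0.     0.     0.     1.   ]] 321.40919266780946 315.2059078147534 202.05335948508576
[ 1.6157e+00 -9.7740e-01 -2.5960e-01 -4.0000e-04 -4.0000e-04 -5.2120e-01]
```

Request:
servo_tool --series '[[[0.845,-0.59,-0.13,0,0,-0.26,1],[0.845,-0.59,-0.13,0,0,-0.26,1],[0.845,-0.59,-0.13,0,0,-0.26,1],[0.845,-0.59,-0.13,0,0,-0.26,1],[0.845,-0.59,-0.13,0,0,-0.26,1],[0.845,-0.59,-0.13,0,0,-0.26,1],[0.845,-0.59,-0.13,0,0,-0.26,1],[0.845,-0.59,-0.13,0,0,-0.26,1],[0.845,-0.59,-0.13,0,0,-0.26,1],[0.845,-0.59,-0.13,0,0,-0.26,1]]]'

```text
time_s: 0.98
tool_pos: [0.3674, -0.391, 0.2617]
tool_rot: [180.0, 0.0, 61.9]
force: [-0.1, -0.4, -1.1]
grip_width: 0.0871
grasp_force: 0.0
```

```bash
python3 - <<'E'
from h import *
print(mv([.566,-.155,.30],108.7))
E
```

```text
[ 1.0058e+00  2.1300e-01 -1.2820e-01 -0.0000e+00  2.0000e-04 -2.6020e-01]
```

Request:
servo_tool --series '[[[1.0,0.213,-0.128,0,0,-0.26,1],[1.0,0.213,-0.128,0,0,-0.26,1],[1.0,0.213,-0.128,0,0,-0.26,1],[1.0,0.213,-0.128,0,0,-0.26,1],[1.0,0.213,-0.128,0,0,-0.26,1],[1.0,0.213,-0.128,0,0,-0.26,1],[1.0,0.213,-0.128,0,0,-0.26,1],[1.0,0.213,-0.128,0,0,-0.26,1],[1.0,0.213,-0.128,0,0,-0.26,1],[1.0,0.213,-0.128,0,0,-0.26,1],[1.0,0.213,-0.128,0,0,-0.26,1]]]'

```text
time_s: 1.9
tool_pos: [0.564, -0.1611, 0.2991]
tool_rot: [-179.9, 0.0, 108.3]
force: [-0.3, -0.3, 0.9]
grip_width: 0.087
grasp_force: 0.0
```

```bash
cat >> h.py <<'E'
def wrist(tag):
    from cell import get_obs,eyes
    p,r=pose(get_obs());c=eyes.read_camera("wrist");T=np.eye(4);T[:3,:3]=r.as_matrix();T[:3,3]=p;T=T@c["mount"]
    cv2.imwrite(f"pics/{tag}.png",c["frame"][:,:,::-1]);np.savez(f"pics/{tag}.npz",T=T,**c)
    return c,T,cloud(c,T)
E
python3 - <<'E'
from h import *
c,T,W=wrist("wj");f=c["frame"].astype(int);sat=f.max(2)-f.min(2)
m=(sat<25)&(W[...,2]>.007)&(W[...,2]<.017)&(np.hypot(W[...,0]-.553,W[...,1]+.21)<.12)
r=cv2.minAreaRect((W[m][:,:2]*1000).astype(np.float32));print(m.sum(),r,np.median(W[m][:,2]),cv2.boxPoints(r).round(1).tolist())
# fork tops: z ~ .08-.095 in jig frame
J=np.array([.582,-.201]);a=np.radians(18.7);Q=(W[...,:2]-J)@np.array([[np.cos(a),-np.sin(a)],[np.sin(a),np.cos(a)]])
for z0,z1 in((.080,.089),(.089,.097)):
    for s in(1,-1):
        k=(W[...,2]>z0)&(W[...,2]<z1)&(abs(Q[...,0])<.06)&(abs(Q[...,1]-s*.055)<.025)
        if k.sum()>3:print(z0,s,k.sum(),np.percentile(Q[k]*1000,[2,50,98],axis=0).round(1).tolist())
h=(f.max(2)<60)&(W[...,2]>.045)&(W[...,2]<.09)&(abs(Q[...,0]+.085)<.04)&(abs(Q[...,1]-.1)<.04);print(h.sum(),np.percentile(Q[h]*1000,[2,50,98],axis=0).round(1).tolist())
E
```

```text
7599 ((555.9542236328125, -208.5287322998047), (158.1422882080078, 147.16009521484375), 18.393226623535156) 0.012610340210978122 [[457.70001220703125, -163.6999969482422], [504.1000061035156, -303.29998779296875], [654.2000122070312, -253.39999389648438], [607.7999877929688, -113.80000305175781]]
0.08 1 242 [[-22.5, 40.5], [12.8, 57.6], [29.4, 65.7]]
0.08 -1 204 [[-21.2, -66.1], [13.5, -55.9], [31.3, -39.9]]
0.089 1 136 [[14.0, 39.9], [24.3, 44.8], [32.6, 49.7]]
0.089 -1 111 [[14.5, -50.1], [24.4, -44.5], [31.9, -39.8]]
440 [[-95.3, 94.3], [-78.5, 103.9], [-67.1, 113.7]]
```

View pics/wj.png

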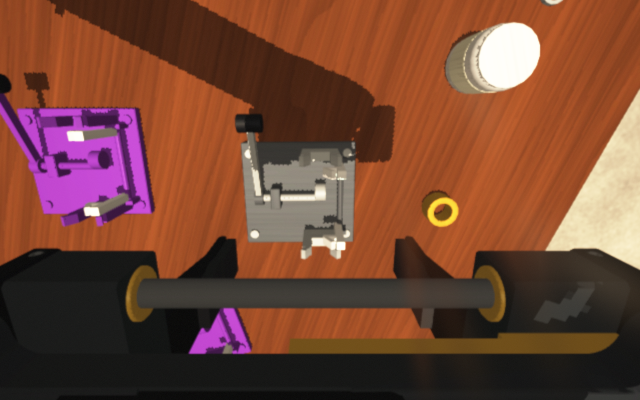

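```bash
python3 - <<'E'
from h import *
d=dict(np.load("pics/wj.npz"));W=cloud(d,d["T"])
J=np.array([.5847,-.1992]);a=np.radians(18.5);Q=(W[...,:2]-J)@np.array([[np.cos(a),-np.sin(a)],[np.sin(a),np.cos(a)]])*1000
for s in(1,-1):
  for z0,z1 in((.04,.05),(.072,.08),(.08,.089)):
    k=(W[...,2]>z0)&(W[...,2]<z1)&(abs(Q[...,0])<40)&(abs(Q[...,1]*s-61)<7);print(s,z0,np.histogram(Q[k][:,0],np.arange(-40,41,4))[0])
# fixed-camera check of same
c=dict(np.load("pics/top1.npz"));W=cloud(c);Q=(W[...,:2]-J)@np.array([[np.cos(a),-np.sin(a)],[np.sin(a),np.cos(a)]])*1000
k=(W[...,2]>.08)&(W[...,2]<.1)&(abs(Q[...,0])<40)&(abs(Q[...,1])<70);print(np.percentile(Q[k],[2,50,98],axis=0))
print(mv([.471,.211,.25],165.7))
E
```

```text
1 0.04 [ 0  0  0  0  3  3 12 26 27 26 27 26 27  4  4  2  0  0  0  0]
1 0.072 [ 0  0  0  0  2  9 29  0  0  0  0  0  0 37  3  3  0  0  0  0]
1 0.08 [ 0  0  0 18 30 33  0  0  0  0  0  0  0  1 33 37  5  0  0  0]
-1 0.04 [ 0  0  0  2  8  6  9 27 27 27 20  1  0  0  0  0  0  0  0  0]
-1 0.072 [ 0  0  0  0  7  8 28  0  0  0  0  0  0 12  8  0  0  0  0  0]
-1 0.08 [ 0  0  0 10 31 26  0  0  0  0  0  0  0  1 27 27  9  0  0  0]
[[-27.3617845  -66.20195211]
 [ 13.90814764 -41.2732288 ]
 [ 26.11462774  63.09803922]]
[ 1.2757e+00  9.4500e-02  1.6320e-01 -6.0000e-04 -2.0000e-04 -3.1930e-01]
```

Request:
servo_tool --series '[[[0.9,0.07,0.1,0,0,-0.2,1],[0.9,0.07,0.1,0,0,-0.2,1],[0.9,0.07,0.1,0,0,-0.2,1],[0.9,0.07,0.1,0,0,-0.2,1],[0.9,0.07,0.1,0,0,-0.2,1],[0.9,0.07,0.1,0,0,-0.2,1],[0.9,0.07,0.1,0,0,-0.2,1],[0.9,0.07,0.1,0,0,-0.2,1]]]'

```text
time_s: 2.62
tool_pos: [0.4971, 0.1091, 0.2698]
tool_rot: [180.0, -0.0, 144.8]
force: [-0.1, 0.4, 0.7]
grip_width: 0.0872
grasp_force: 0.0
```

```bash
python3 - <<'E'
from h import *
print(mv([.471,.211,.25],165.7))
E
```

```text
[ 2.668e-01  2.275e-01  6.620e-02  1.000e-04 -1.000e-04 -1.159e-01]
```

Request:
servo_tool --series '[[[0.267,0.227,0.066,0,0,-0.116,1],[0.267,0.227,0.066,0,0,-0.116,1],[0.267,0.227,0.066,0,0,-0.116,1],[0.267,0.227,0.066,0,0,-0.116,1],[0.267,0.227,0.066,0,0,-0.116,1],[0.267,0.227,0.066,0,0,-0.116,1],[0.267,0.227,0.066,0,0,-0.116,1]]]'

```text
time_s: 3.2
tool_pos: [0.475, 0.2035, 0.2501]
tool_rot: [-179.9, 0.0, 165.0]
force: [0.1, -0.5, -0.2]
grip_width: 0.0868
grasp_force: 0.0
```

```bash
python3 - <<'E'
from h import *
c,T,W=wrist("wa");f=c["frame"].astype(int);sat=f.max(2)-f.min(2)
a=np.radians(165.7);d=np.array([np.cos(a),np.sin(a)]);n=np.array([-d[1],d[0]]);P=W[...,:2]-[.529,.196]
m=(sat<60)&(W[...,2]>.045)&(W[...,2]<.066)&(abs(P@n)<.03)&(abs(P@d)<.12)
Q=(W[m]*1000).astype(np.float32);t=P[m]@d*1000;q=P[m]@n*1000
print(m.sum(),t.min(),t.max(),np.percentile(Q[:,2],[2,50,98]))
for b in range(-110,110,20):
    k=(t>=b)&(t<b+20)
    if k.sum()>5:print(b,k.sum(),q[k].min().round(1),q[k].max().round(1),q[k&(Q[:,2]>53)].mean().round(1),Q[k,2].max().round(1))
E
```

```text
2617 -78.51778877506042 98.6756608476995 [46.9530542  55.02064896 60.66088318]
-90 64 -11.8 8.5 -2.5 57.3
-70 245 -13.2 8.4 -2.1 57.7
-50 260 -13.2 8.1 -2.2 58.0
-30 265 -13.1 7.9 -2.2 58.1
-10 269 -13.0 7.6 -2.3 58.6
10 281 -13.0 7.4 -2.2 58.4
30 308 -12.9 8.2 -2.2 57.7
50 333 -12.9 8.1 -2.4 57.6
70 328 -15.7 13.2 -2.3 62.5
90 264 -18.5 13.2 -2.2 63.5
```

View pics/wa.png

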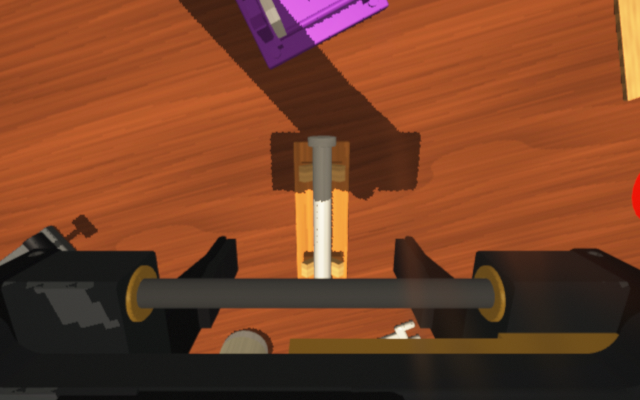

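```bash
python3 - <<'E'
from h import *
print(mv([.5306,.1979,.026],165.7))
E
```

```text
[-1.843e-01  2.910e-02  7.472e-01 -2.000e-04  1.000e-04 -3.500e-03]
```

Request:
servo_tool --series '[[[-0.184,0.029,0.3,0,0,-0.0035,1],[-0.184,0.029,0.3,0,0,-0.0035,1],[-0.184,0.029,0.3,0,0,-0.0035,1],[-0.184,0.029,0.4,0,0,-0.0035,1],[-0.184,0.029,0.5,0,0,-0.0035,1],[-0.184,0.029,0.6,0,0,-0.0035,1],[-0.184,0.029,0.66,0,0,-0.0035,1],[-0.184,0.029,0.71,0,0,-0.0035,1],[-0.184,0.029,0.747,0,0,-0.0035,1],[-0.184,0.029,0.747,0,0,-0.0035,1],[-0.184,0.029,0.747,0,0,-0.0035,1]]]'

```text
time_s: 4.17
tool_pos: [0.5298, 0.2006, 0.0263]
tool_rot: [180.0, 0.0, 165.9]
force: [-0.0, 0.8, 0.2]
grip_width: 0.087
grasp_force: 0.0
```

```bash
python3 - <<'E'
from h import *
print(mv([.5306,.1979,.026],165.7))
E
```

```text
[-0.0048 -0.0081  0.001   0.      0.0001  0.0014]
```

Request:
servo_tool --series '[[[-0.005,-0.008,0.001,0,0,0,1],[-0.005,-0.008,0.001,0,0,0,0],[-0.005,-0.008,0.001,0,0,0,0],[-0.005,-0.008,0.001,0,0,0,0],[-0.005,-0.008,0.001,0,0,0,0],[-0.005,-0.008,0.001,0,0,0,0],[-0.005,-0.008,0.001,0,0,0,0],[-0.005,-0.008,0.001,0,0,0,0],[-0.005,-0.008,0.001,0,0,0,0],[-0.005,-0.008,0.001,0,0,0,0],[-0.005,-0.008,0.001,0,0,0,0],[-0.005,-0.008,0.001,0,0,0,0]]]' --grip_force 40

```text
time_s: 5.17
tool_pos: [0.5298, 0.1971, 0.0256]
tool_rot: [-179.9, -0.0, 166.0]
force: [-1.8, -8.5, 2.1]
grip_width: 0.0217
grasp_force: 5.8
```

Request:
servo_tool --series '[[[0,0,0,0,0,0,0],[0,0,0,0,0,0,0],[0,0,0,0,0,0,0],[0,0,-0.05,0,0,0,0],[0,0,-0.15,0,0,0,0],[0,0,-0.25,0,0,0,0],[0,0,-0.35,0,0,0,0],[0,0,-0.45,0,0,0,0],[0,0,-0.5,0,0,0,0],[0,0,-0.5,0,0,0,0],[0,0,-0.5,0,0,0,0]]]'

```text
time_s: 6.08
tool_pos: [0.5304, 0.1991, 0.1764]
tool_rot: [179.9, 0.1, 166.0]
force: [-0.2, -0.4, -3.5]
grip_width: 0.0209
grasp_force: 39.9
```

```bash
python3 - <<'E'
from h import *
o=__import__("cell").get_obs();print(o["grip_width"],o["grasp_force"],o["force"])
print(mv([.5847,-.1992,.18],108.5))
E
```

```text
0.020934060790450678 39.94827266782522 [-0.21235813 -0.4230708  -3.47018146]
[-4.9600e-01 -1.2449e+00 -1.2700e-02  7.0000e-04  3.0000e-04  3.1970e-01]
```

Request:
servo_tool --series '[[[-0.04,-0.1,-0.01,0,0,0.025,0],[-0.08,-0.2,-0.02,0,0,0.05,0],[-0.12,-0.3,-0.03,0,0,0.08,0],[-0.16,-0.4,-0.03,0,0,0.105,0],[-0.2,-0.5,-0.03,0,0,0.13,0],[-0.25,-0.62,-0.03,0,0,0.16,0],[-0.3,-0.74,-0.03,0,0,0.19,0],[-0.34,-0.86,-0.03,0,0,0.22,0],[-0.36,-0.9,-0.03,0,0,0.23,0],[-0.36,-0.9,-0.03,0,0,0.23,0]]]'

```text
time_s: 6.92
tool_pos: [0.5684, -0.0961, 0.1819]
tool_rot: [-179.8, -0.1, 124.1]
force: [-0.3, -0.8, -3.3]
grip_width: 0.0207
grasp_force: 39.9
```

```bash
python3 - <<'E'
from h import *
print(mv([.5847,-.1992,.18],108.5))
E
```

```text
[-3.151e-01 -1.475e-01  6.400e-03 -1.200e-03 -3.000e-04  8.640e-02]
```

Request:
servo_tool --series '[[[-0.1,-0.05,0,0,0,0.03,0],[-0.2,-0.1,0,0,0,0.06,0],[-0.28,-0.13,0,0,0,0.08,0],[-0.315,-0.147,0.006,0,0,0.086,0],[-0.315,-0.147,0.006,0,0,0.086,0],[-0.315,-0.147,0.006,0,0,0.086,0],[-0.315,-0.147,0.006,0,0,0.086,0],[-0.315,-0.147,0.006,0,0,0.086,0],[-0.315,-0.147,0.006,0,0,0.086,0]]]'

```text
time_s: 7.67
tool_pos: [0.5871, -0.1906, 0.183]
tool_rot: [180.0, -0.0, 109.3]
force: [0.3, -0.5, -2.1]
grip_width: 0.021
grasp_force: 39.9
```

```bash
python3 - <<'E'
from h import *
print(mv([.5847,-.1992,.18],108.5))
c,T,W=wrist("wh");f=c["frame"].astype(int)
p,r=pose(__import__("cell").get_obs());L=r.inv().apply(W.reshape(-1,3)-p)*1000  # tool frame
k=(abs(L[:,1])<22)&(L[:,2]>-40)&(L[:,2]<5)&(abs(L[:,0])<125);Q=L[k]
for b in range(-120,120,10):
    s=(Q[:,0]>=b)&(Q[:,0]<b+10)
    if s.sum()>5:print(b,s.sum(),np.percentile(Q[s][:,1],[2,98]).round(1),np.percentile(Q[s][:,2],2).round(1))
print(Q[:,0].max())
J=np.array([.5847,-.1992]);a=np.radians(18.5);G=(W[...,:2]-J)@np.array([[np.cos(a),-np.sin(a)],[np.sin(a),np.cos(a)]])*1000
k=(W[...,2]>.08)&(W[...,2]<.089)&(abs(G[...,0])<40)&(abs(abs(G[...,1])-61)<7);
for s in(1,-1):q=G[k&(G[...,1]*s>0)];print(len(q),np.histogram(q[:,0],np.arange(-40,41,4))[0])
E
```

```text
[-0.0243 -0.0171  0.0098  0.     -0.0001  0.0044]
-40 120 [-9.2 12.2] -29.9
-30 728 [-9.3 11.9] -31.2
-20 413 [-8.  10.5] -31.3
-10 15 [-9.1 12. ] -39.6
0 1103 [-13.5  16.3] -38.4
10 1969 [-18.6  21. ] -39.2
20 944 [-9.  11.9] -31.1
30 1014 [-8.8 11.9] -31.0
40 1079 [-9.  11.9] -31.0
50 1140 [-8.6 11.9] -31.0
60 1207 [-8.7 12.1] -31.0
70 1295 [-8.7 12. ] -30.9
80 1388 [-8.4 12. ] -30.8
90 2319 [-13.   16.5] -35.7
100 163 [-12.4  15.8] -35.5
101.12628330312792
166 [ 0  0  0 41 71 54  0  0  0  0  0  0  0  0  0  0  0  0  0  0]
0 [0 0 0 0 0 0 0 0 0 0 0 0 0 0 0 0 0 0 0 0]
```

View pics/wh.png

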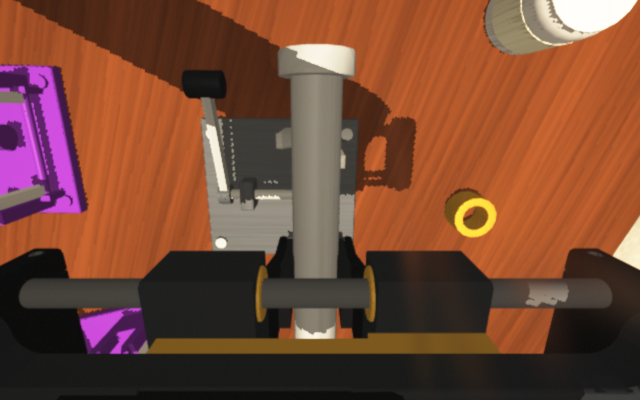

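```bash
python3 - <<'E'
from h import *
print(mv([.5832,-.1997,.10],108.5))
E
```

```text
[-0.0228 -0.0218  0.2769  0.     -0.      0.0042]
```

Request:
servo_tool --series '[[[-0.023,-0.022,0,0,0,0.004,0],[-0.023,-0.022,0.05,0,0,0.004,0],[-0.023,-0.022,0.11,0,0,0.004,0],[-0.023,-0.022,0.17,0,0,0.004,0],[-0.023,-0.022,0.23,0,0,0.004,0],[-0.023,-0.022,0.277,0,0,0.004,0],[-0.023,-0.022,0.277,0,0,0.004,0],[-0.023,-0.022,0.277,0,0,0.004,0],[-0.023,-0.022,0.277,0,0,0.004,0],[-0.023,-0.022,0.277,0,0,0.004,0]]]'

```text
time_s: 8.55
tool_pos: [0.5841, -0.2017, 0.1014]
tool_rot: [179.9, 0.1, 108.4]
force: [0.8, -0.1, -3.2]
grip_width: 0.0208
grasp_force: 39.9
```

```bash
python3 - <<'E'
from h import *
print(mv([.5832,-.1997,.10],108.5),mv([.5832,-.1997,.034],108.5))
E
```

```text
[ 0.0072 -0.0006  0.0047  0.0006  0.0006 -0.0006] [ 0.0076 -0.0011  0.2247  0.0006  0.0006 -0.0006]
```

Request:
servo_tool --series '[[[0.007,-0.001,0.03,0,0,0,0],[0.007,-0.001,0.06,0,0,0,0],[0.007,-0.001,0.08,0,0,0,0],[0.007,-0.001,0.1,0,0,0,0],[0.007,-0.001,0.12,0,0,0,0],[0.007,-0.001,0.14,0,0,0,0],[0.007,-0.001,0.14,0,0,0,0]]]'

```text
time_s: 9.13
tool_pos: [0.581, -0.2004, 0.0566]
tool_rot: [-179.9, 0.0, 108.4]
force: [-1.8, -3.4, -3.7]
grip_width: 0.0213
grasp_force: 40.0
```

Request:
servo_tool --series '[[[0,0,0.015,0,0,0,0],[0,0,0.03,0,0,0,0],[0,0,0.045,0,0,0,0],[0,0,0.06,0,0,0,0],[0,0,0.075,0,0,0,0],[0,0,0.075,0,0,0,0],[0,0,0.075,0,0,0,0],[0,0,0.075,0,0,0,0]]]'

```text
time_s: 9.8
tool_pos: [0.5825, -0.199, 0.0365]
tool_rot: [180.0, 0.0, 108.4]
force: [-4.3, 1.4, 7.5]
grip_width: 0.0206
grasp_force: 40.0
```

Request:
servo_tool --series '[[[0,0,0.003,0,0,0,0],[0,0,0.003,0,0,0,0],[0,0,0.003,0,0,0,0],[0,0,0,0,0,0,0.5],[0,0,0,0,0,0,0.5],[0,0,0,0,0,0,0.5],[0,0,0,0,0,0,0.5],[0,0,0,0,0,0,0.5],[0,0,0,0,0,0,0.5],[0,0,0,0,0,0,0.5]]]'

```text
time_s: 10.63
tool_pos: [0.5821, -0.1994, 0.0352]
tool_rot: [180.0, -0.0, 108.4]
force: [0.0, -0.4, 0.2]
grip_width: 0.0432
grasp_force: 0.0
```

Request:
servo_tool --series '[[[0,0,-0.06,0,0,0,0.5],[0,0,-0.14,0,0,0,0.5],[0,0,-0.25,0,0,0,0.5],[0.03,0,-0.38,0,0,0,0.5],[0.1,0,-0.5,0,0,0,0.5],[0.2,0,-0.6,0,0,0,0.5],[0.2,0,-0.7,0,0,0,0.5],[0.2,0,-0.7,0,0,0,0.5],[0.2,0,-0.7,0,0,0,0.5],[0.2,0,-0.7,0,0,0,0.5]]]'

```text
time_s: 11.47
tool_pos: [0.5628, -0.1429, 0.2449]
tool_rot: [-180.0, 0.0, 108.4]
force: [-0.9, -0.7, -0.4]
grip_width: 0.0434
grasp_force: 0.0
```

```bash
python3 - <<'E'
from h import *
c,T,W=wrist("ws");f=c["frame"].astype(int)
J=np.array([.5832,-.1997]);a=np.radians(18.5);Q=np.dstack([(W[...,:2]-J)@np.array([[np.cos(a),-np.sin(a)],[np.sin(a),np.cos(a)]]),W[...,2]])*1000
k=(abs(Q[...,0])<20)&(abs(Q[...,1])<110)&(Q[...,2]>55)&(Q[...,2]<78)
for b in range(-110,110,10):
    s=Q[k&(Q[...,1]>=b)&(Q[...,1]<b+10)]
    if len(s)>5:print(b,len(s),np.percentile(s[:,0],[2,98]).round(1),np.percentile(s[:,2],[50,98]).round(1))
print(Q[k][:,1].max())
for s in(1,-1):
    k=(Q[...,2]>88)&(Q[...,2]<97)&(abs(Q[...,1]-45*s)<7)&(abs(Q[...,0]-20)<30);print("jaw top",k.sum(),np.percentile(Q[k],[2,50,98],axis=0).round(1).tolist())
h=(f.max(2)<60)&(Q[...,2]>45)&(Q[...,2]<90)&(abs(Q[...,0]+85)<40)&(abs(Q[...,1]-100)<40);print("handle",h.sum(),np.percentile(Q[h],[2,50,98],axis=0).round(1).tolist())
h=J+np.array([[np.cos(a),-np.sin(a)],[np.sin(a),np.cos(a)]])@[-.085,.1034];print(h,mv([*h,.045],108.5))
cv2.imwrite("pics/wsc.png",cv2.resize(c["frame"][60:290,170:430,::-1],None,fx=2.5,fy=2.5))
E
```

```text
-60 131 [-19.6   4.5] [65.7 70.5]
-50 180 [-9.  19.1] [67.2 77.4]
-40 140 [-9.  11.3] [65.8 68.3]
-30 138 [-8.9 11.2] [65.7 68. ]
-20 141 [-8.8 11.1] [65.8 68.7]
-10 145 [-8.7 11.1] [65.7 68.1]
0 148 [-8.6 11. ] [65.7 68.1]
10 155 [-8.5 12.2] [65.8 68. ]
20 157 [-8.4 12.1] [65.6 68.1]
30 131 [-9.6  9.6] [66.  68.5]
40 180 [-9.5 18.9] [66.7 77.7]
50 223 [-13.7  15.5] [66.1 77.3]
60 271 [-18.6  18.3] [66.3 77.3]
70 183 [-9.2 11.6] [65.7 68.2]
80 181 [-9.1 11.6] [65.8 68.4]
90 249 [-13.2  16.8] [70.  72.9]
100 77 [-12.6  16.3] [67.  72.2]
101.23580044558594
jaw top 184 [[12.0, 39.5, 88.4], [22.0, 44.6, 92.0], [30.3, 49.3, 93.9]]
jaw top 61 [[12.7, -43.2, 88.3], [22.6, -41.3, 91.2], [31.3, -40.4, 93.7]]
handle 548 [[-97.4, 93.2, 59.8], [-80.2, 104.0, 73.3], [-69.1, 112.4, 76.3]]
[ 0.46978319 -0.12861423] [ 1.422e-01 -2.769e-01  6.643e-01 -5.000e-04 -3.000e-04 -8.000e-04]
```

View pics/wsc.png

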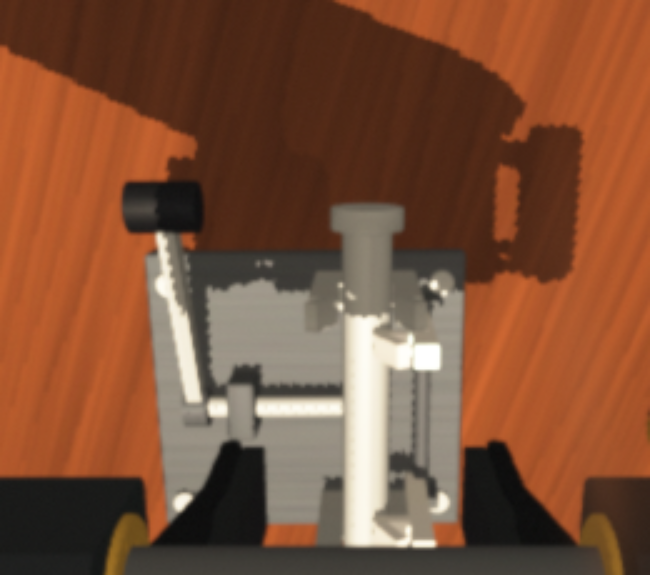

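The crop shows the axle lying in both forks with the jaw noses hooked over it at (410,350) and (400,525). The lever is still down, with its handle at (163,206). Measured values: top of the axle at 66–68 mm, across error about 0, and the axle's end at 101 mm, so it is centred.

Request:
servo_tool --series '[[[0.142,-0.277,0.2,0,0,0,0.6],[0.142,-0.277,0.2,0,0,0,0.6],[0.142,-0.277,0.2,0,0,0,0.6],[0.142,-0.277,0.3,0,0,0,0.6],[0.142,-0.277,0.4,0,0,0,0.6],[0.142,-0.277,0.5,0,0,0,0.6],[0.142,-0.277,0.56,0,0,0,0.6],[0.142,-0.277,0.62,0,0,0,0.6],[0.142,-0.277,0.66,0,0,0,0.6],[0.142,-0.277,0.66,0,0,0,0.6],[0.142,-0.277,0.66,0,0,0,0.6]]]'

```text
time_s: 12.43
tool_pos: [0.4701, -0.1281, 0.0465]
tool_rot: [-179.9, -0.1, 108.4]
force: [0.4, 0.6, 1.0]
grip_width: 0.0519
grasp_force: 0.0
```

```bash
python3 - <<'E'
from h import *
print(mv([.4698,-.1286,.045],108.5))
E
```

```text
[-0.0011 -0.0013  0.005  -0.0005 -0.0006 -0.0006]
```

Request:
servo_tool --series '[[[0,0,0.004,0,0,0,0],[0,0,0.004,0,0,0,0],[0,0,0.004,0,0,0,0],[0,0,0.004,0,0,0,0],[0,0,0.004,0,0,0,0],[0,0,0.004,0,0,0,0],[0,0,0.004,0,0,0,0],[0,0,0.004,0,0,0,0],[0,0,0.004,0,0,0,0]]]' --grip_force 25

```text
time_s: 13.18
tool_pos: [0.4693, -0.1291, 0.0463]
tool_rot: [-179.8, 0.0, 108.4]
force: [-6.6, -0.8, 3.9]
grip_width: 0.0295
grasp_force: 25.0
```

```bash
python3 - <<'E'
import numpy as np
a0=np.radians(20)
for t in np.linspace(0,1.22,13):
    print(np.round([t,110*(np.cos(a0+t)-np.cos(a0))/300,0,-110*(np.sin(a0+t)-np.sin(a0))/300],4))
E
```

```text
[ 0.  0.  0. -0.]
[ 0.1017 -0.0145  0.     -0.0343]
[ 0.2033 -0.0324  0.     -0.067 ]
[ 0.305  -0.0536  0.     -0.0977]
[ 0.4067 -0.0777  0.     -0.1261]
[ 0.5083 -0.1046  0.     -0.1518]
[ 0.61   -0.134   0.     -0.1748]
[ 0.7117 -0.1655  0.     -0.1946]
[ 0.8133 -0.1989  0.     -0.2111]
[ 0.915  -0.2338  0.     -0.2241]
[ 1.0167 -0.2699  0.     -0.2336]
[ 1.1183 -0.3067  0.     -0.2393]
[ 1.22   -0.3439  0.     -0.2413]
```

Request:
servo_tool --series '[[[-0.007,0,-0.017,0,0,0,0],[-0.0145,0,-0.034,0,0,0,0],[-0.023,0,-0.051,0,0,0,0],[-0.032,0,-0.067,0,0,0,0],[-0.043,0,-0.083,0,0,0,0],[-0.054,0,-0.098,0,0,0,0],[-0.065,0,-0.112,0,0,0,0],[-0.078,0,-0.126,0,0,0,0],[-0.091,0,-0.139,0,0,0,0],[-0.105,0,-0.152,0,0,0,0],[-0.119,0,-0.164,0,0,0,0],[-0.134,0,-0.175,0,0,0,0]]]'

```text
time_s: 14.18
tool_pos: [0.4816, -0.1656, 0.0983]
tool_rot: [-179.8, -0.2, 108.4]
force: [-6.1, 2.3, -1.9]
grip_width: 0.0302
grasp_force: 25.0
```

Request:
servo_tool --series '[[[-0.016,0,-0.01,0,0,0,0],[-0.032,0,-0.02,0,0,0,0],[-0.048,0,-0.028,0,0,0,0],[-0.065,0,-0.036,0,0,0,0],[-0.082,0,-0.043,0,0,0,0],[-0.1,0,-0.049,0,0,0,0],[-0.118,0,-0.054,0,0,0,0],[-0.136,0,-0.059,0,0,0,0],[-0.154,0,-0.062,0,0,0,0],[-0.173,0,-0.064,0,0,0,0],[-0.191,0,-0.066,0,0,0,0],[-0.21,0,-0.066,0,0,0,0]]]'

```text
time_s: 15.18
tool_pos: [0.502, -0.2256, 0.1191]
tool_rot: [-179.8, -0.2, 108.4]
force: [-8.0, 2.4, 4.5]
grip_width: 0.0296
grasp_force: 25.0
```

```bash
python3 - <<'E'
from h import *
J=np.array([.5832,-.1997]);a=np.radians(18.5);M=np.array([[np.cos(a),-np.sin(a)],[np.sin(a),np.cos(a)]])
p,r=pose(__import__("cell").get_obs());print("grasp in jig",(p[:2]-J)@M,p[2]+.019,"want -.085,0,.1365")
c,T,W=wrist("we");Q=np.dstack([(W[...,:2]-J)@M,W[...,2]])*1000
k=(abs(Q[...,0])<14)&(Q[...,1]>70)&(Q[...,1]<110)&(Q[...,2]>50)&(Q[...,2]<85);s=Q[k];print(k.sum(),s[:,1].max(),np.median(s[s[:,1]<88,2]) if k.any() else 0)
k2=k&(Q[...,1]<88);print(np.percentile(Q[k2],[2,50,98],axis=0).round(1).tolist())
cv2.imwrite("pics/we1.png",c["frame"][:,:,::-1])
from cell import eyes
c=eyes.read_camera("scene");cv2.imwrite("pics/sc2.png",cv2.resize(c["frame"][120:280,200:360,::-1],None,fx=3.7,fy=3.7))
E
```

```text
grasp in jig [-0.08518815  0.0012107 ] 0.13813882499765334 want -.085,0,.1365
1808 96.63816294757284 67.15369256523043
[[-11.2, 70.2, 55.9], [-1.7, 79.5, 67.2], [11.4, 87.8, 73.1]]
```

View pics/we1.png

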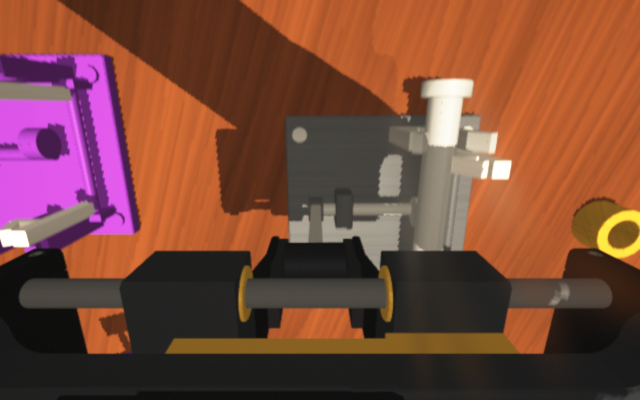

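The picture shows the handle at (315,258) upright between the fingers, with the axle still under both jaw noses. The axle rose about 1.5–2.5 mm and slid about 4.6 mm along. I'll let it settle, then hand in.

Request:
servo_tool --series '[[[0,0,0,0,0,0,0],[0,0,0,0,0,0,0],[0,0,0,0,0,0,0],[0,0,0,0,0,0,0],[0,0,0,0,0,0,0],[0,0,0,0,0,0,0],[0,0,0,0,0,0,0],[0,0,0,0,0,0,0]]]'

```text
time_s: 15.95
tool_pos: [0.5023, -0.2264, 0.1192]
tool_rot: [-179.9, -0.1, 108.4]
force: [-7.0, 0.7, 3.2]
grip_width: 0.0297
grasp_force: 25.0
```

```bash
python3 - <<'E'
from h import *
from cell import get_obs,env
J=np.array([.5832,-.1997]);a=np.radians(18.5);M=np.array([[np.cos(a),-np.sin(a)],[np.sin(a),np.cos(a)]])
o=get_obs();p,r=pose(o);q=(p[:2]-J)@M;th=np.arctan2(p[2]+.019-.0265,q[1])-np.radians(20)
c,T,W=wrist("wf");Q=np.dstack([(W[...,:2]-J)@M,W[...,2]])*1000
k=(abs(Q[...,0])<14)&(Q[...,1]>72)&(Q[...,1]<86)&(Q[...,2]>50)&(Q[...,2]<85)
top=np.percentile(Q[k][:,2],[50,95]);print(q,p[2],th,top,o["grasp_force"],o["force"])
if 1.1<th<1.34 and top[0]>66.5: print(env.sign_off())
E
```

```text
[-0.08517643  0.00038968] 0.11917315080197557 1.218241042280051 [66.97849466 69.13541891] 24.9972354574129 [-6.98922612  0.67592722  3.24549901]
the job is handed in; nothing more can be done
None
```

I handed the job in after about 16 s of arm time: the axle measured home and centred in the grey jig with the jaw over it, and the gripper is holding the lever at about 1.22 rad with the axle raised about 1.5 mm or more. The hand-in gave no verdict, and I had no reading for cam force.

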